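# Snap the clip-on spotlight onto the display box's rail

### The arm

A 6-joint arm with a two-finger parallel gripper is mounted at the origin on the work surface. World frame = base frame: x ahead of the robot, y to its left, z up, the work surface at z = 0. Lengths are in m, angles in rad, forces in N, time in s.
With the tool pointing down it reaches from about 0.3 to 0.95 m from the base axis. Payload 3.1 kg.
Tool frame: the origin (TCP) lies on the mounting face of the last link; the fingertips stand 173 mm ahead of it and the grasp point (between the pads) lies 155 mm ahead of it; z points along the fingers, y is the line along which they close (so a half turn about z gives the same grasp; the last joint's range is limited). The gripper opens to 85 mm and grips with 20 to 120 N. Pads are 22 mm wide; open, the fingers measure 114 mm over their backs; the gripper's body (76 mm by 85 mm) begins 54 mm behind the grasp point. The pads swing forward as they close: fully open they stand 13 mm farther back than shut.
Start: joints at [1.181, 0.308, 1.634, -0, 1.2, -0.07], TCP at [0.197, 0.593, 0.405] pointing down, gripper open.
Joint ranges: [-3.06, 3.06], [-0.79, 1.96], [0.05, 2.63], [-1.19, 4.34], [0.05, 2.64], [-2.94, 2.94]. Speed limits (rad/s): [2.79, 2.79, 3.14, 3.14, 3.14, 3.14].

### API

Orientations are given as a unit quaternion [x, y, z, w].
In Python, from rig import monitor, eyes, order gives the robot as it stands. The module is installed in compiled form; this text tells all that it offers.
- The arm moves only by the shell command python3 -m handwheel 'ROWS' [FORCE]. ROWS is JSON, a list that holds one entry, the list of rows, each a list of 5 numbers: the opening, from -1 (shut) to 1 (fully open), then the shift along the world's x, y, z in mm, then the turn about the world's z in rad. In form: [[[gripper, dx, dy, dz, turn], ...]]. A call has exactly 10 rows; each row is the pose to reach, as a shift and turn from the pose commanded when the call began; what a row does not reach only later rows make up. A row lasts 1/8 s, in which the tool goes at most 62.5 mm and 10.7 degrees, less where a joint would pass 70% of its speed; a pose out of reach is approached as far as the arm can. A call with a gripper value outside its range is refused whole. The fingers move at their own pace and stop on an object; FORCE is the grip in N (left out, the last holds). Time passes only in rows, so rows that repeat a pose let the fingers close, or fill a call up. It gives the time, the measured TCP pose, the force, the opening and the grip force at its end, in the units of the state.
- monitor.get_obs(): the state, without advancing time (a new reading comes with each control period).
- eyes.read_camera(name): name is "scene" or "top" or "wrist"; returns the picture (480x640x3 uint8, red, green, blue); there is no depth.
- eyes.camera_model(name): a dict with "mtx" (3x3 intrinsics, pixels), "rvec" (rotation vector, rad) and "tvec" (3), from world to camera coordinates, as OpenCV has them. Camera axes: x right, y down, z forward; pixel columns grow to the right and rows downward; lengths in m; the calibration is good to about 2 mm. A picture is of the moment at which its call begins: read the wrist's pose just before it. camera_model takes no time and is no camera call; for the wrist camera it gives the pose at the moment of the call.
- order.sign_off(): hands the job in; it is judged then, once.
The state is a dict: "t": time; "joint_pos": joint angles; "dq": joint speeds; "tau": joint torques, N m; "eef_pos": TCP position; "eef_rot": TCP orientation; "contact_force": force on the tool from outside, world axes, zero at the start; "moment": the same for the moment, N m; "gripper_width": opening from 0.0 (shut) to 1.0 (fully open); "grip_force": force on a finger pad.
Only numpy, scipy, OpenCV 4.12 (cv2) and the standard library are available. Lean on these libraries where they do the work, as an engineer would, in place of code of your own. Each camera call takes 0.05 s, during which the arm holds its last target. There are 200 camera calls.

### The job

Fit the small clip-on twin spotlight to the round rail on the roof of the wooden display box: with its lenses facing the glass-door side, set it astride the rail at least 2 cm clear of the stop ring, on whichever side of the ring has room, and press it straight down, not much harder than it needs, until its sprung arms snap under the rail and it sits fully home and upright. Then slide it along the rail, still snapped on, until you feel it lean lightly on the stop ring, hold it there for a moment without shoving the ring along, and let go, leaving it against the ring. Keep the glass door closed and leave everything else where it stands.

Things in the scene. Friction and masses are not known exactly. Their poses are not given: they have to be found in the camera images.
- spot: Clip-on twin spotlight, white plastic, about 100 g, upright on the table at the start with its origin 9 mm above it. Block 30 (x) x 64 (y) x 30 (z) mm from 10 to 40 mm above the origin, two sprung clip arms below. Origin: midway along y, on the axis of the rail it will grip; z up, y along the rail when fitted, +x lens side. Grip the block across x (30 mm).
- spot_lens (a point): Middle of the spotlight's +x face, 15 mm in x and 26 mm up from its origin; two round 19 mm glass lenses lie flush in this face, 21 mm either side of it along y.
- spot_mouth (a point): Middle of the clip's mouth, 6 mm below the spot's origin, between the round beads (6 mm thick, 44 mm long in y) at the tips of the two sprung arms; gap 14 mm at rest. Beads' lowest point is 9 mm below the origin. The arms (outer faces at x = +-14 mm) hang from 14 mm above the origin and must be free to spread: do not squeeze them.
- display_box: Pale wooden display box, fixed, empty, 130 (x) x 330 (y) x 160 (z) mm, closed by a glass door on its +x side (away from the robot at zero yaw). Origin: centre of its underside. A round aluminium rail, 20 mm thick, 330 mm long, runs along its y over the roof on thin posts under its ends (y = +-150 mm). Spotlight on rail, arms' pinch (15 N) and snap jolt (up to 50 N) included: never over 65 N.
- rail_mid (a point): Middle of the rail on its axis, 205 mm above the table, axes as the box. Spotlight fully home: its origin on this axis. Beads meet the rail 14 mm above home and pass its widest point 6 mm above; this needs about 6 to 14 N, then it drops in more easily and bottoms firmly. Fitted, it slides along the rail at about 3 to 12 N.
- stop_ring: Steel stop ring on the rail, 36 mm in diameter, 12 mm long. Origin: its centre on the rail's axis, up to 80 mm either way from the rail's middle; axes as the box. The spotlight touches it when their origins are 38 mm apart. Held only by friction (slips at about 20 N): lean on it with 2 N or more for 0.2 s, never more than 7 N.
- glass_door (a joint): Glass door of the display box, hinged upright on its side; 0 closed, grows in rad as it opens.
- figurine: White ceramic figurine, 54 mm wide at the foot, 112 mm tall, loose; origin under its centre. Leave alone.
- pen: Aluminium pen, 9 mm thick, 140 mm long, lying along its x; origin on the table under its middle. Leave alone.
- tealight: Amber glass tealight holder, 64 mm wide, 50 mm tall; origin under its centre. Leave alone.
Mind the look-alikes: they are no part of the job. Of the things that look like the spot, take the one that is farthest from the robot's base at the start.

How it is judged:
By the outcome, as a careful person would: the job done as asked, in the order asked, and still so for the second after the job is handed in, with the robot touching nothing.
It also fails if it takes over 61 s, if anything falls off the work surface, if the arm or the gripper's body presses on something with over 40 N, if the wrist force passes 120 N, or if a joint passes its speed limit or range.

## Working session

There is one attempt and no reset: what is moved stays moved. The work goes in short steps, Python scripts to look and compute and a shell command to move; the robot and the scene stay as the last step left them, time stands still between calls to the robot, and variables do not carry over. Pictures are saved under pics/ and viewed, at most 10 in all, crops included, and the job is handed in when it is done.

```bash
mkdir -p pics; python3 - <<'E'
from rig import monitor, eyes, order
import cv2, numpy as np
o=monitor.get_obs(); print({k:np.round(v,3).tolist() for k,v in o.items()})
for n in("scene","top"):
    im=eyes.read_camera(n); cv2.imwrite(f"pics/{n}0.png",im[:,:,::-1]); m=eyes.camera_model(n)
    R=cv2.Rodrigues(np.array(m["rvec"]))[0]; print(n,np.round(m["mtx"],1).tolist(),np.round(R,3).tolist(),(-R.T@np.ravel(m["tvec"])).round(3))
E
```

```text
{'t': 0.0, 'joint_pos': [1.181, 0.309, 1.635, 0.0, 1.2, -0.07], 'dq': [0.001, 0.001, 0.001, -0.001, 0.001, -0.0], 'tau': [0.0, -41.526, -27.666, -0.0, 0.01, -0.0], 'eef_pos': [0.196, 0.593, 0.403], 'eef_rot': [0.159, 0.987, -0.001, -0.0], 'contact_force': [-0.016, 0.834, 0.116], 'moment': [0.01, 0.006, 0.009], 'grip_force': 0.0, 'gripper_width': 0.996}
scene [[452.2, 0.0, 321.5], [0.0, 452.2, 237.2], [0.0, 0.0, 1.0]] [[0.608, 0.794, -0.011], [0.559, -0.438, -0.704], [-0.564, 0.422, -0.71]] [ 1.031 -0.382  0.783]
top [[613.5, 0.0, 321.4], [0.0, 613.5, 240.4], [0.0, 0.0, 1.0]] [[-0.018, -1.0, 0.007], [-0.987, 0.017, -0.16], [0.16, -0.01, -0.987]] [0.264 0.004 1.597]
```

View pics/scene0.png

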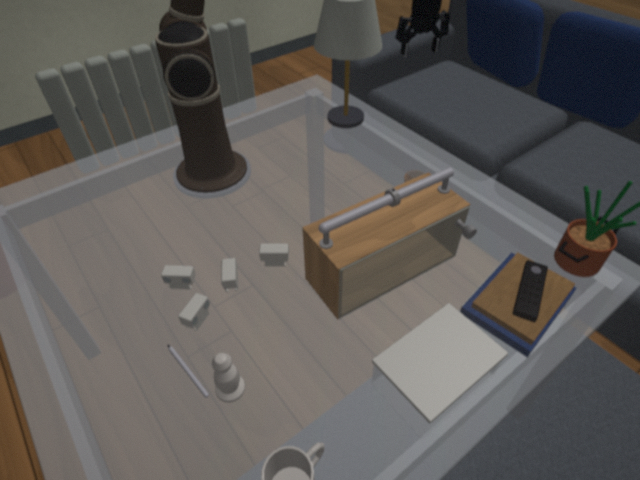

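View pics/top0.png

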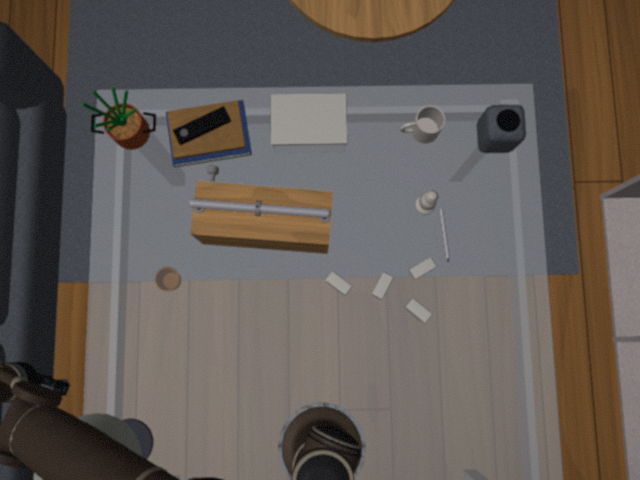

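The top view shows four candidate white blocks, at about (338,283), (383,286), (422,267) and (418,310). In the scene view they are at (274,252), (229,272), (194,310) and (178,273). The box rail runs (190,204)–(330,212) in the top view with the ring at about (258,208). The ring is on the rail near (393,197) in the scene view.

```bash
cat >h.py <<'E'
from rig import monitor, eyes, order
import cv2, numpy as np
def ray(m,uv):
    R=cv2.Rodrigues(np.array(m["rvec"]))[0]; c=-R.T@np.ravel(m["tvec"])
    p=cv2.undistortPoints(np.array(uv,float).reshape(-1,1,2),np.array(m["mtx"]),None)[:,0]
    return c,np.c_[p,np.ones(len(p))]@R
def cast(m,uv,z):
    c,d=ray(m,uv); return c+d*((z-c[2])/d[:,2])[:,None]
def proj(m,P):
    return cv2.projectPoints(np.array(P,float).reshape(-1,1,3),np.array(m["rvec"]),np.array(m["tvec"]),np.array(m["mtx"]),None)[0][:,0]
E
python3 - <<'E'
from h import *
m=eyes.camera_model("top"); im=cv2.imread("pics/top0.png")
g=im.min(2)
roi=np.zeros_like(g); roi[255:330,320:440]=1
mask=((g>np.percentile(g[255:330,320:440],90)-0)&(roi>0)).astype(np.uint8)*255
print(np.percentile(g[255:330,320:440],[50,80,90,95,99]))
for c in cv2.findContours(mask,cv2.RETR_EXTERNAL,cv2.CHAIN_APPROX_NONE)[0]:
    if cv2.contourArea(c)<60: continue
    r=cv2.minAreaRect(c); b=cast(m,cv2.boxPoints(r),0.049); ctr=b.mean(0)
    e=b[1]-b[0]; f=b[2]-b[1]
    if np.linalg.norm(e)<np.linalg.norm(f): e,f=f,e
    print(np.round(r[0],1),ctr.round(3),"d",np.linalg.norm(ctr[:2]).round(3),"L",np.linalg.norm(e).round(3),np.linalg.norm(f).round(3),"ang",np.degrees(np.arctan2(e[1],e[0])).round(1))
print("rail/ring",cast(m,[[190,204],[330,212],[258,208]],0.205).round(3).tolist())
s=cv2.imread("pics/scene0.png")
a=cv2.resize(s[230:400,140:310],None,fx=3,fy=3,interpolation=cv2.INTER_CUBIC)
cv2.imwrite("pics/crop1.png",np.clip(a*1.5,0,255).astype(np.uint8))
E
```

```text
[113.   118.   139.   147.05 151.  ]
[418.2 310. ] [ 0.334 -0.251  0.049] d 0.418 L 0.059 0.025 ang -131.3
[381.9 285.2] [ 0.398 -0.162  0.049] d 0.43 L 0.058 0.025 ang -28.2
[338.  282.5] [ 0.407 -0.051  0.049] d 0.41 L 0.059 0.025 ang -128.0
[422.2 267.7] [ 0.441 -0.266  0.049] d 0.515 L 0.058 0.024 ang -60.3
rail/ring [[0.581, 0.293, 0.205], [0.557, -0.031, 0.205], [0.569, 0.136, 0.205]]
```

View pics/crop1.png

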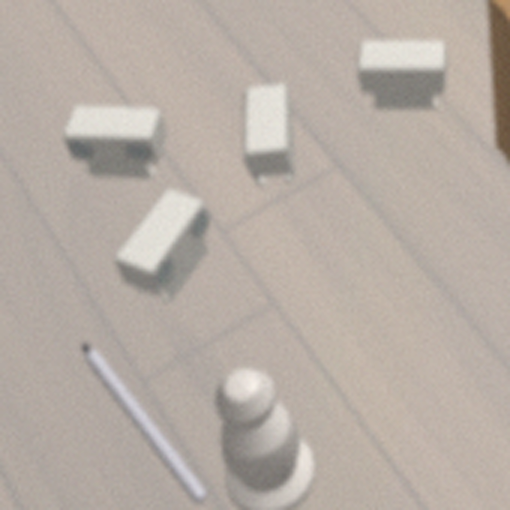

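The crop shows the four upright twin-spot look-alikes. The farthest from the base is at scene (194,310), top (422,267), 0.515 m away. Its lens face, with two dark discs at crop (202,220) and (165,268), looks towards world +x+y, so its yaw is about 30°. I'm moving above it and will check with the wrist camera.

```bash
python3 -m handwheel '[[[1,15,-55,0,-0.05],[1,30,-110,0,-0.1],[1,45,-165,0,-0.15],[1,60,-220,0,-0.2],[1,75,-275,0,-0.25],[1,90,-330,0,-0.3],[1,107,-385,0,-0.35],[1,123,-440,0,-0.4],[1,140,-495,0,-0.45],[1,155,-550,0,-0.5]]]' 40 && python3 -m handwheel '[[[1,15,-55,0,-0.05],[1,30,-110,0,-0.1],[1,45,-165,0,-0.15],[1,60,-220,0,-0.2],[1,75,-270,0,-0.23],[1,90,-309,0,-0.23],[1,90,-309,0,-0.23],[1,90,-309,0,-0.23],[1,90,-309,0,-0.23],[1,90,-309,0,-0.23]]]'
python3 - <<'E'
from h import *
m=eyes.camera_model("wrist"); o=monitor.get_obs(); im=eyes.read_camera("wrist"); cv2.imwrite("pics/w1.png",im[:,:,::-1])
R=cv2.Rodrigues(np.array(m["rvec"]))[0]; print(np.round(m["mtx"],1).tolist(),R.round(3).tolist(),(-R.T@np.ravel(m["tvec"])).round(3),o["eef_pos"],o["eef_rot"],o["joint_pos"],o["t"],o["contact_force"])
print(proj(m,[[.441,-.266,.049]]))
E
```

```text
t: 1.35
eef_pos: [0.3514, 0.0415, 0.4047]
eef_rot: [0.399, 0.917, 0.0, 0.0]
contact_force: [1.0, -1.1, 0.8]
gripper_width: 0.999
grip_force: 0.0
t: 2.6
eef_pos: [0.4413, -0.2647, 0.4047]
eef_rot: [0.501, 0.866, 0.0, -0.0]
contact_force: [0.6, -0.9, -0.2]
gripper_width: 0.997
grip_force: 0.0
[[384.0, 0.0, 325.4], [0.0, 384.0, 238.1], [0.0, 0.0, 1.0]] [[0.866, 0.499, -0.001], [0.473, -0.821, 0.32], [0.159, -0.278, -0.947]] [ 0.401 -0.194  0.375] [ 0.44133701 -0.26466476  0.40474892] [ 5.00556755e-01  8.65703720e-01  3.83207610e-05 -5.16305359e-05] [-6.24839608e-01  9.47551663e-02  1.89043536e+00  7.19722176e-05
  1.15651256e+00 -1.14718135e+00] 2.6 [ 0.59790997 -0.86315725 -0.22584039]
[[324.46650468 208.06231088]]
```

View pics/w1.png

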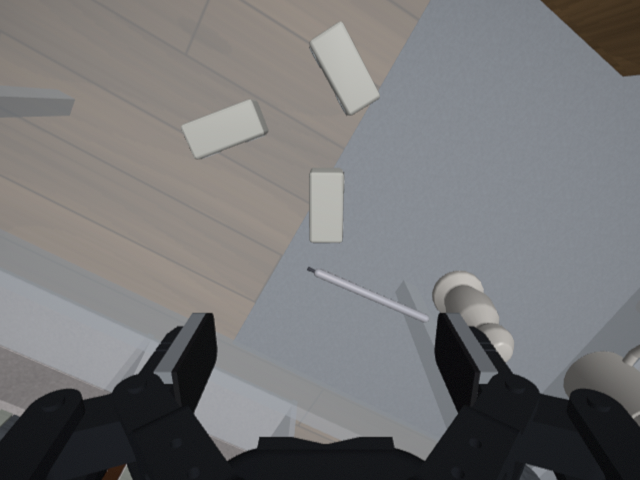

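The wrist view has the target block centred at about (326,206), aligned with the image axes. The pen and the other blocks are clear of the fingers. Next I'll measure it precisely.

```bash
python3 - <<'E'
from h import *
m=eyes.camera_model("wrist"); im=cv2.imread("pics/w1.png")
g=im.min(2)[155:260,290:365]
t,b=cv2.threshold(g,0,255,cv2.THRESH_OTSU); c=max(cv2.findContours(b,0,1)[0],key=cv2.contourArea)+[290,155]
r=cv2.minAreaRect(c); B=cast(m,cv2.boxPoints(r),0.049); print(t,r,B.round(4).tolist(),B.mean(0).round(4))
e=B[1]-B[0];f=B[2]-B[1];print(np.linalg.norm(e),np.linalg.norm(f),np.degrees([np.arctan2(e[1],e[0]),np.arctan2(f[1],f[0])]))
E
```

```text
154.0 ((326.5, 206.5), (69.0, 31.0), 90.0) [[0.4156, -0.2447, 0.049], [0.4383, -0.2316, 0.049], [0.47, -0.2847, 0.049], [0.4458, -0.2987, 0.049]] [ 0.4424 -0.2649  0.049 ]
0.026271179486097244 0.061888066222806466 [ 29.96270658 -59.24761571]
```

```bash
python3 -m handwheel '[[[1,1,-1,-50,0],[1,1,-1,-100,0],[1,1,-1,-150,0],[1,1,-1,-185,0],[1,1,-1,-202,0],[1,1,-1,-209,0],[1,1,-1,-209,0],[1,1,-1,-209,0],[1,1,-1,-209,0],[1,1,-1,-209,0]]]' 60 && python3 -m handwheel '[[[-1,0,0,0,0],[-1,0,0,0,0],[-1,0,0,0,0],[-1,0,0,0,0],[-1,0,0,0,0],[-1,0,0,0,0],[-1,0,0,0,0],[-1,0,0,0,0],[-1,0,0,0,0],[-1,0,0,0,0]]]' 60
```

```text
t: 3.9
eef_pos: [0.4428, -0.2669, 0.1964]
eef_rot: [0.501, 0.865, -0.0, 0.001]
contact_force: [-0.2, 0.2, 0.4]
gripper_width: 1.001
grip_force: 0.0
t: 5.15
eef_pos: [0.4426, -0.2667, 0.1958]
eef_rot: [0.501, 0.865, -0.0, 0.0]
contact_force: [-0.3, 1.2, 4.2]
gripper_width: 0.34
grip_force: 60.0
```

```bash
python3 -m handwheel '[[[-1,0,0,15,0],[-1,0,0,60,0],[-1,0,0,115,0],[-1,5,20,170,-0.05],[-1,20,60,220,-0.12],[-1,38,105,260,-0.2],[-1,56,155,280,-0.3],[-1,74,205,284,-0.4],[-1,92,255,284,-0.5],[-1,108,295,284,-0.58]]]' && python3 -m handwheel '[[[-1,9,20,0,-0.017],[-1,13,32,0,-0.017],[-1,13,32,0,-0.017],[-1,13,32,0,-0.017],[-1,13,32,0,-0.017],[-1,13,32,0,-0.017],[-1,13,32,0,-0.017],[-1,13,32,0,-0.017],[-1,13,32,0,-0.017],[-1,13,32,0,-0.017]]]'
python3 - <<'E'
from h import *
m=eyes.camera_model("wrist"); o=monitor.get_obs(); im=eyes.read_camera("wrist"); cv2.imwrite("pics/w2.png",im[:,:,::-1])
np.save("w2.npy",m,allow_pickle=True)
print(o["eef_pos"],o["eef_rot"],proj(m,[[.557,-.031,.205],[.581,.293,.205],[.569,.136,.205]]).tolist())
s=eyes.read_camera("scene"); cv2.imwrite("pics/s2full.png",s[:,:,::-1])
E
```

```text
t: 6.4
eef_pos: [0.5504, 0.0305, 0.4802]
eef_rot: [0.728, 0.685, 0.0, 0.0]
contact_force: [-0.1, -0.2, -1.9]
gripper_width: 0.344
grip_force: 59.6
t: 7.65
eef_pos: [0.5635, 0.0603, 0.4797]
eef_rot: [0.733, 0.68, -0.0, -0.0]
contact_force: [-0.3, 0.3, -0.9]
gripper_width: 0.339
grip_force: 59.6
[0.56351022 0.06034294 0.47965629] [ 7.33438639e-01  6.79755664e-01 -2.21928801e-05 -8.27581275e-06] [[325.3036216401595, 352.3296473687022], [324.40293931217946, -226.74741094661067], [324.33340201187696, 118.24267693958076]]
```

View pics/w2.png

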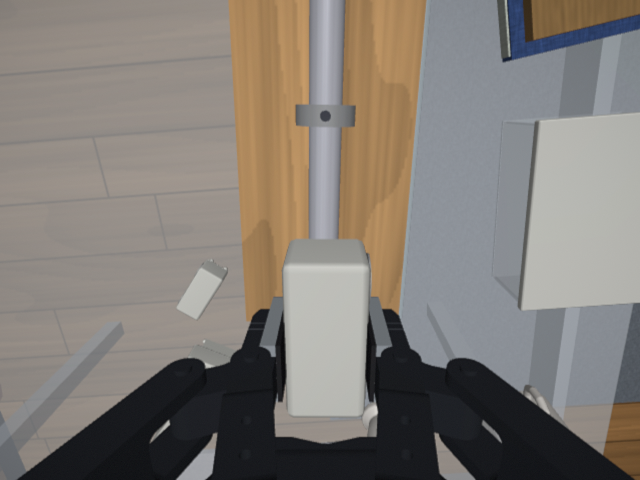

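The wrist view shows the held block squared up at about (326,327), the rail running vertically near column 325, and the ring at (325,115). Now I'll measure the rail axis, the ring and the block in hand.

```bash
python3 - <<'E'
from h import *
m=np.load("w2.npy",allow_pickle=True).item(); im=cv2.imread("pics/w2.png").astype(int)
# rail: bluish/grey vs wood orange -> r-b small
sat=im[:,:,2]-im[:,:,0]
P=[]
for v in list(range(5,95,5))+list(range(140,232,5)):
    row=sat[v,240:400]; x=np.where(row<15)[0]+240
    runs=np.split(x,np.where(np.diff(x)>1)[0]+1); r=min(runs,key=lambda q:abs(q.mean()-325) if len(q)>15 else 999); P.append([r.mean(),v,len(r)])
P=np.array(P); print(P[::6].round(1).tolist())
W=cast(m,P[:,:2],0.205); k=np.polyfit(W[:,1],W[:,0],1); print("rail x=",k,"yaw deg",np.degrees(np.arctan(-k[0])),"res",np.abs(np.polyval(k,W[:,1])-W[:,0]).max())
# ring: rows at columns either side of rail
for c in (301,350):
    col=sat[80:150,c]; y=np.where(col<20)[0]+80; print(c,y.min(),y.max())
    print(cast(m,[[c,y.min()],[c,y.max()]],0.205).round(4).tolist())
# block
g=im.min(2).astype(np.uint8); b=((g>150)*255).astype(np.uint8); b[:,:270]=0;b[:,385:]=0;b[:236]=0;b[425:]=0
c=max(cv2.findContours(b,0,1)[0],key=cv2.contourArea); r=cv2.minAreaRect(c); print(r, cv2.boundingRect(c))
for v in (290,320,350,380,400): 
    x=np.where(b[v])[0]; print(v,x.min(),x.max(),cast(m,[[(x.min()+x.max())/2,v]],0.3328).round(4).tolist())
E
```

```text
[[327.0, 5.0, 35.0], [326.5, 35.0, 34.0], [326.0, 65.0, 33.0], [324.5, 140.0, 32.0], [324.0, 170.0, 31.0], [323.5, 200.0, 30.0], [323.0, 230.0, 29.0]]
rail x= [0.09474673 0.55657052] yaw deg -5.412430862305036 res 0.00020287005422514603
301 105 125
[[0.5555, 0.1447, 0.205], [0.5544, 0.1331, 0.205]]
350 106 126
[[0.585, 0.1419, 0.205], [0.5843, 0.1303, 0.205]]
((325.5, 338.5), (153.0, 83.0), 90.0) (284, 262, 84, 154)
290 284 366 [[0.5656, 0.0837, 0.3328]]
320 285 365 [[0.5647, 0.0722, 0.3328]]
350 286 364 [[0.5638, 0.06, 0.3328]]
380 287 363 [[0.5628, 0.0471, 0.3328]]
400 288 362 [[0.5622, 0.0381, 0.3328]]
```

```bash
python3 -m handwheel '[[[-1,-1,0,-15,-0.02],[-1,-1.5,0,-35,-0.02],[-1,-1.5,0,-50,-0.02],[-1,-1.5,0,-58,-0.02],[-1,-1.5,0,-63,-0.02],[-1,-1.5,0,-66,-0.02],[-1,-1.5,0,-66,-0.02],[-1,-1.5,0,-66,-0.02],[-1,-1.5,0,-66,-0.02],[-1,-1.5,0,-66,-0.02]]]'
cat >meas.py <<'E'
from h import *
import sys
m=eyes.camera_model("wrist"); o=monitor.get_obs(); im=eyes.read_camera("wrist"); cv2.imwrite(sys.argv[1],im[:,:,::-1])
z=o["eef_pos"][2]; im=im[:,:,::-1].astype(int); sat=im[:,:,2]-im[:,:,0]; g=im.min(2)
def mid(v,ok):
    x=np.where(ok[v,240:410])[0]+240; runs=[q for q in np.split(x,np.where(np.diff(x)>1)[0]+1) if len(q)>20]
    return min(runs,key=lambda q:abs(q.mean()-325)) if runs else None
v0=int(proj(m,[[o["eef_pos"][0]+.003,o["eef_pos"][1]+.034,.205]])[0,1]); vr=int(proj(m,[[.5697,.1375,.205]])[0,1])
ok=sat<15
P=[(r.mean(),v) for v in list(range(3,vr-16,4)) for r in [mid(v,ok)] if r is not None]
W=cast(m,P,.205); k=np.polyfit(W[:,1],W[:,0],1); print("n",len(P),"rail",k,"yaw",np.degrees(np.arctan(-k[0])),"vr",vr)
Q=[(r.mean(),v) for v in range(290,400,10) for r in [mid(v,g>150)] if r is not None]
S=cast(m,Q,z-.1868+.04); q=np.polyfit(S[:,1],S[:,0],1); print("spot yaw",np.degrees(np.arctan(-q[0])),"x err mm",1e3*(np.polyval(q,.06)-np.polyval(k,.06)),"n",len(Q))
print(o["eef_pos"],o["contact_force"],o["t"])
E
python3 meas.py pics/w3.png
```

```text
t: 9.0
eef_pos: [0.5621, 0.0603, 0.4139]
eef_rot: [0.74, 0.672, 0.0, 0.0]
contact_force: [0.5, -0.5, -1.7]
gripper_width: 0.34
grip_force: 59.6
n 25 rail [0.09355256 0.55669224] yaw -5.34461111804868 vr 117
spot yaw -5.356568761726564 x err mm 0.15589402016102927 n 11
[0.56206415 0.06031918 0.41391039] [ 0.50802473 -0.52199821 -1.74224254] 9.0
```

View pics/w3.png

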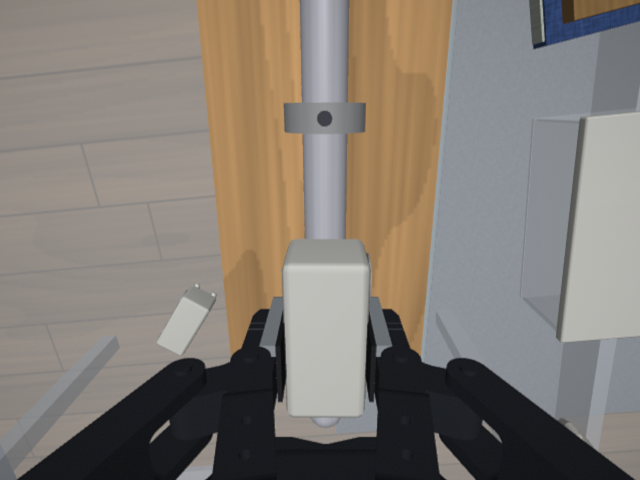

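The picture shows the block aligned over the rail, with the ring ahead at (325,118). Now I'll press down in small steps.

```bash
python3 -m handwheel '[[[-1,0,0,-2,0],[-1,0,0,-4,0],[-1,0,0,-5,0],[-1,0,0,-6,0],[-1,0,0,-7,0],[-1,0,0,-8,0],[-1,0,0,-9,0],[-1,0,0,-10,0],[-1,0,0,-11,0],[-1,0,0,-11,0]]]'
```

```text
t: 10.3
eef_pos: [0.5622, 0.0604, 0.4039]
eef_rot: [0.74, 0.672, 0.0, 0.0]
contact_force: [-2.5, -0.4, 5.3]
gripper_width: 0.341
grip_force: 60.6
```

```bash
python3 -m handwheel '[[[-1,-0.3,0,-1,0],[-1,-0.3,0,-2,0],[-1,-0.3,0,-3,0],[-1,-0.3,0,-4,0],[-1,-0.3,0,-5,0],[-1,-0.3,0,-5,0],[-1,-0.3,0,-5,0],[-1,-0.3,0,-5,0],[-1,-0.3,0,-5,0],[-1,-0.3,0,-5,0]]]'
```

```text
t: 11.55
eef_pos: [0.562, 0.0604, 0.3991]
eef_rot: [0.74, 0.673, 0.001, 0.0]
contact_force: [-2.0, 0.3, 5.7]
gripper_width: 0.341
grip_force: 60.5
```

```bash
python3 -m handwheel '[[[-1,0,0,-0.5,0],[-1,0,0,-1,0],[-1,0,0,-1.5,0],[-1,0,0,-2,0],[-1,0,0,-2.5,0],[-1,0,0,-3,0],[-1,0,0,-3.5,0],[-1,0,0,-4,0],[-1,0,0,-4,0],[-1,0,0,-4,0]]]'
```

```text
t: 12.8
eef_pos: [0.5616, 0.0602, 0.393]
eef_rot: [0.74, 0.672, -0.0, -0.0]
contact_force: [1.9, 0.8, -5.0]
gripper_width: 0.341
grip_force: 59.4
```

```bash
python3 -m handwheel '[[[-1,0,0,-0.5,0],[-1,0,0,-1,0],[-1,0,0,-1.3,0],[-1,0,0,-1.5,0],[-1,0,0,-1.5,0],[-1,0,0,-1.5,0],[-1,0,0,-1.5,0],[-1,0,0,-1.5,0],[-1,0,0,-1.5,0],[-1,0,0,-1.5,0]]]'
```

```text
t: 14.05
eef_pos: [0.5617, 0.0603, 0.3921]
eef_rot: [0.74, 0.672, -0.0, -0.0]
contact_force: [-0.4, -0.9, -1.7]
gripper_width: 0.339
grip_force: 59.5
```

```bash
python3 -m handwheel '[[[-1,0,0,-0.5,0],[-1,0,0,-1,0],[-1,0,0,-1.5,0],[-1,0,0,-1.5,0],[-1,0,0,-1.5,0],[-1,0,0,-1.5,0],[-1,0,0,-1.5,0],[-1,0,0,-1.5,0],[-1,0,0,-1.5,0],[-1,0,0,-1.5,0]]]'
```

```text
t: 15.3
eef_pos: [0.5617, 0.0603, 0.3918]
eef_rot: [0.74, 0.672, 0.0, 0.0]
contact_force: [-2.3, -0.7, 5.2]
gripper_width: 0.341
grip_force: 60.5
```

```bash
python3 -m handwheel '[[[-1,0,0,1,0],[-1,0.3,3,1,0],[-1,0.6,6,1,0],[-1,1,10,1,0],[-1,1.3,14,1,0],[-1,1.7,18,1,0],[-1,2.1,22,1,0],[-1,2.4,25,1,0],[-1,2.7,28,1,0],[-1,2.9,30,1,0]]]' && python3 meas.py pics/w4.png
```

```text
t: 16.55
eef_pos: [0.5646, 0.0878, 0.3919]
eef_rot: [0.74, 0.673, -0.003, 0.003]
contact_force: [-1.8, -11.5, 3.7]
gripper_width: 0.345
grip_force: 60.3
n 42 rail [0.09310298 0.5567746 ] yaw -5.319074059108042 vr 185
spot yaw -5.312530012223198 x err mm -0.0009896000919829007 n 11
[0.56460336 0.08775224 0.39192134] [ -1.75618761 -11.54204046   3.73539817] 16.55
```

View pics/w4.png

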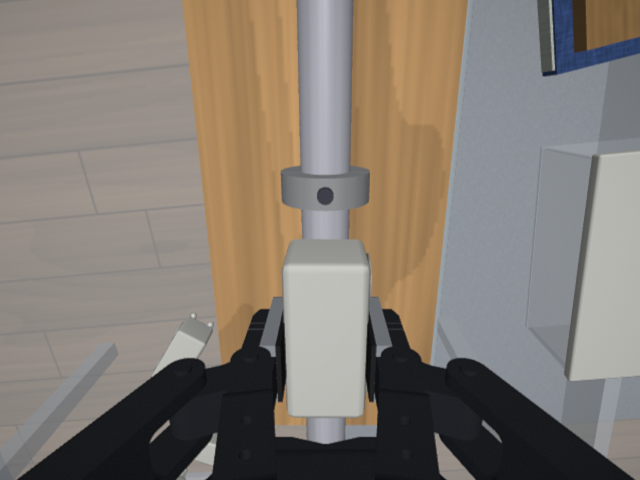

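The picture shows the spot astride the rail with its front face roughly 12 mm short of the ring at (325,190). Sliding friction is about 11 N. I'll continue slowly.

```bash
python3 -m handwheel '[[[-1,0.1,0.6,0.5,0],[-1,0.1,1.2,0.5,0],[-1,0.2,1.8,0.5,0],[-1,0.2,2.4,0.5,0],[-1,0.3,3,0.5,0],[-1,0.3,3.6,0.5,0],[-1,0.4,4.2,0.5,0],[-1,0.4,4.8,0.5,0],[-1,0.5,5.4,0.5,0],[-1,0.6,6,0.5,0]]]' && python3 - <<'E'
from h import *
m=eyes.camera_model("wrist"); o=monitor.get_obs(); im=eyes.read_camera("wrist")[:,:,::-1].astype(int)
print(o["eef_pos"],o["contact_force"])
# gap along side of ring: front (near) lower edge of ring at axis-height columns
sat=im[:,:,2]-im[:,:,0]
for P in (-1,1):
    x=.5697+P*.0165; c=int(proj(m,[[x,.1375,.205]])[0,0]); v=int(proj(m,[[x,.1375,.205]])[0,1])
    y=np.where(sat[v-40:v+40,c]<20)[0]+v-40; print(c,y.min(),y.max(),cast(m,[[c,y.min()],[c,y.max()]],.205).round(4).tolist())
E
```

```text
t: 17.85
eef_pos: [0.5652, 0.0939, 0.3919]
eef_rot: [0.74, 0.673, -0.003, 0.002]
contact_force: [-2.4, -9.0, 2.0]
gripper_width: 0.339
grip_force: 60.2
[0.56516617 0.093897   0.3919497 ] [-2.44338754 -8.9680047   1.98489109]
286 184 219 [[0.5542, 0.1459, 0.205], [0.5523, 0.131, 0.205]]
364 183 219 [[0.5862, 0.1432, 0.205], [0.5852, 0.1279, 0.205]]
```

```bash
python3 -m handwheel '[[[-1,0,0.3,0,0],[-1,0.1,0.6,0,0],[-1,0.1,0.9,0,0],[-1,0.1,1.2,0,0],[-1,0.1,1.5,0,0],[-1,0.2,1.8,0,0],[-1,0.2,2.1,0,0],[-1,0.2,2.4,0,0],[-1,0.3,2.7,0,0],[-1,0.3,3,0,0]]]'
python3 -c "
from h import *
print(monitor.get_obs()['contact_force'],monitor.get_obs()['eef_pos'])"
```

```text
t: 19.15
eef_pos: [0.5654, 0.0969, 0.3919]
eef_rot: [0.74, 0.673, -0.003, 0.002]
contact_force: [-1.8, -10.9, 2.5]
gripper_width: 0.34
grip_force: 60.2
[ -1.80318917 -10.88612474   2.49794814] [0.56544429 0.09687224 0.39191971]
```

```bash
python3 -m handwheel '[[[-1,0,0.2,0,0],[-1,0,0.4,0,0],[-1,0,0.6,0,0],[-1,0,0.8,0,0],[-1,0.1,1,0,0],[-1,0.1,1.1,0,0],[-1,0.1,1.2,0,0],[-1,0.1,1.3,0,0],[-1,0.1,1.4,0,0],[-1,0.1,1.5,0,0]]]'
```

```text
t: 20.4
eef_pos: [0.5656, 0.0981, 0.392]
eef_rot: [0.74, 0.673, -0.003, 0.003]
contact_force: [-2.0, -9.8, 2.8]
gripper_width: 0.335
grip_force: 60.2
```

```bash
python3 -m handwheel '[[[-1,0,0.1,0,0],[-1,0,0.2,0,0],[-1,0,0.3,0,0],[-1,0,0.4,0,0],[-1,0,0.5,0,0],[-1,0.1,0.6,0,0],[-1,0.1,0.7,0,0],[-1,0.1,0.8,0,0],[-1,0.1,0.9,0,0],[-1,0.1,1,0,0]]]'
```

```text
t: 21.65
eef_pos: [0.5657, 0.0994, 0.3919]
eef_rot: [0.74, 0.673, -0.003, 0.002]
contact_force: [-1.3, -9.2, 2.1]
gripper_width: 0.338
grip_force: 60.2
```

```bash
python3 -m handwheel '[[[-1,0,0.1,0,0],[-1,0,0.2,0,0],[-1,0,0.3,0,0],[-1,0,0.4,0,0],[-1,0,0.5,0,0],[-1,0,0.6,0,0],[-1,0.1,0.7,0,0],[-1,0.1,0.8,0,0],[-1,0.1,0.8,0,0],[-1,0.1,0.8,0,0]]]'
```

```text
t: 22.9
eef_pos: [0.5658, 0.1003, 0.3919]
eef_rot: [0.74, 0.673, -0.003, 0.002]
contact_force: [-1.3, -8.3, 1.6]
gripper_width: 0.34
grip_force: 60.2
```

```bash
python3 -m handwheel '[[[-1,0,0.1,0,0],[-1,0,0.2,0,0],[-1,0,0.3,0,0],[-1,0,0.4,0,0],[-1,0,0.5,0,0],[-1,0,0.6,0,0],[-1,0.1,0.7,0,0],[-1,0.1,0.8,0,0],[-1,0.1,0.8,0,0],[-1,0.1,0.8,0,0]]]'; python3 - <<'E'
from h import *
im=eyes.read_camera("wrist")[:,:,::-1]; cv2.imwrite("pics/w5.png",cv2.resize(im[150:300,240:410],None,fx=4,fy=4,interpolation=cv2.INTER_CUBIC)[:600,:680])
E
```

```text
t: 24.15
eef_pos: [0.5658, 0.1006, 0.392]
eef_rot: [0.74, 0.673, -0.003, 0.003]
contact_force: [-1.2, -10.9, 3.1]
gripper_width: 0.337
grip_force: 60.2
```

View pics/w5.png

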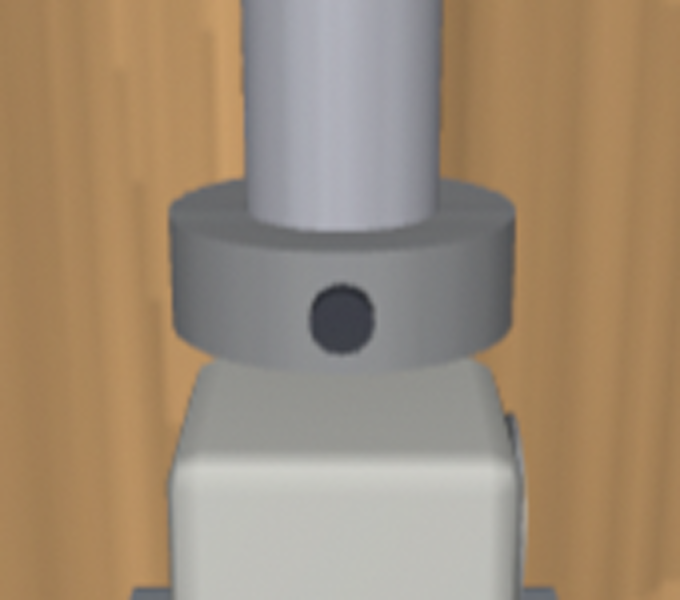

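The picture shows the spot's end face meeting the ring, with no gap at (340,365), and a lens on the +x side at (515,460). Of 0.8 mm commanded it moved only 0.3 mm, and the force is rising, so it is in contact. I'll lean slightly more and hold.

```bash
python3 -m handwheel '[[[-1,0,0.1,0,0],[-1,0,0.2,0,0],[-1,0,0.3,0,0],[-1,0,0.3,0,0],[-1,0,0.3,0,0],[-1,0,0.3,0,0],[-1,0,0.3,0,0],[-1,0,0.3,0,0],[-1,0,0.3,0,0],[-1,0,0.3,0,0]]]'; python3 - <<'E'
from h import *
F=[]
for i in range(6):
    eyes.read_camera("wrist"); F.append(monitor.get_obs()["contact_force"])
print(np.round(F,1).tolist(),monitor.get_obs()["eef_pos"])
E
```

```text
t: 25.45
eef_pos: [0.5659, 0.1007, 0.392]
eef_rot: [0.74, 0.673, -0.004, 0.003]
contact_force: [-1.7, -11.9, 3.3]
gripper_width: 0.341
grip_force: 60.2
[[-2.5, -11.9, 1.4], [-1.8, -11.3, 2.8], [-2.5, -12.1, 2.7], [-1.9, -12.3, 3.0], [-1.6, -11.8, 2.4], [-2.3, -12.5, 2.6]] [0.56584127 0.10071045 0.3919333 ]
```

```bash
python3 -m handwheel '[[[-1,0,0.1,0,0],[-1,0,0.2,0,0],[-1,0,0.25,0,0],[-1,0,0.25,0,0],[-1,0,0.25,0,0],[-1,0,0.25,0,0],[-1,0,0.25,0,0],[-1,0,0.25,0,0],[-1,0,0.25,0,0],[-1,0,0.25,0,0]]]'; python3 - <<'E'
from h import *
F=[]
for i in range(5):
    eyes.read_camera("wrist"); F.append(monitor.get_obs()["contact_force"])
print(np.round(F,1).tolist(),monitor.get_obs()["eef_pos"])
E
```

```text
t: 27.0
eef_pos: [0.5659, 0.1008, 0.392]
eef_rot: [0.74, 0.673, -0.004, 0.003]
contact_force: [-1.8, -12.6, 2.8]
gripper_width: 0.34
grip_force: 60.3
[[-1.9, -12.0, 2.5], [-0.9, -12.7, 2.9], [-3.2, -12.7, 3.7], [-2.0, -11.9, 1.7], [-1.9, -12.8, 2.8]] [0.56585808 0.10079903 0.39195037]
```

```bash
python3 -m handwheel '[[[-1,0,0.1,0,0],[-1,0,0.2,0,0],[-1,0,0.3,0,0],[-1,0,0.35,0,0],[-1,0,0.35,0,0],[-1,0,0.35,0,0],[-1,0,0.35,0,0],[-1,0,0.35,0,0],[-1,0,0.35,0,0],[-1,0,0.35,0,0]]]'; python3 - <<'E'
from h import *
F=[]
for i in range(5):
    eyes.read_camera("wrist"); F.append(monitor.get_obs()["contact_force"])
print(np.round(F,1).tolist(),monitor.get_obs()["eef_pos"])
E
```

```text
t: 28.5
eef_pos: [0.5659, 0.1009, 0.392]
eef_rot: [0.74, 0.673, -0.004, 0.003]
contact_force: [-1.8, -13.6, 3.4]
gripper_width: 0.339
grip_force: 60.3
[[-1.9, -13.1, 2.2], [-2.3, -13.1, 2.6], [-2.5, -12.9, 3.2], [-2.2, -13.6, 3.2], [-1.9, -12.6, 2.5]] [0.56585574 0.10089282 0.39194978]
```

Leaning steadily at about 3.5–4 N over friction, with no creep. I'll unload the arm, then let go.

```bash
python3 -m handwheel '[[[-1,-0.1,-0.5,0,0],[-1,-0.2,-1,0,0],[-1,-0.2,-1.5,0.2,0],[-1,-0.2,-2,0.3,0],[-1,-0.2,-2.3,0.4,0],[-1,-0.2,-2.5,0.4,0],[-1,-0.2,-2.5,0.4,0],[-1,-0.2,-2.5,0.4,0],[-1,-0.2,-2.5,0.4,0],[-1,-0.2,-2.5,0.4,0]]]' 30
```

```text
t: 30.0
eef_pos: [0.5657, 0.1, 0.392]
eef_rot: [0.74, 0.673, -0.002, 0.002]
contact_force: [-0.6, -6.7, 0.5]
gripper_width: 0.338
grip_force: 60.0
```

```bash
python3 -m handwheel '[[[-1,0,-0.5,0,0],[-1,0,-1,0,0],[-1,0,-1,0,0],[-1,0,-1,0,0],[0.0,0,-1,0,0],[0.5,0,-1,0,0],[1,0,-1,0,0],[1,0,-1,0,0],[1,0,-1,0,0],[1,0,-1,0,0]]]' 30 && python3 -m handwheel '[[[1,0,0,10,0],[1,0,0,30,0],[1,0,0,60,0],[1,0,-10,90,0],[1,0,-25,110,0],[1,0,-35,115,0],[1,0,-40,115,0],[1,0,-40,115,0],[1,0,-40,115,0],[1,0,-40,115,0]]]'
python3 - <<'E'
from h import *
im=eyes.read_camera("wrist"); cv2.imwrite("pics/w6.png",im[:,:,::-1])
s=eyes.read_camera("scene"); cv2.imwrite("pics/s6.png",cv2.resize(s[150:320,290:490,::-1],None,fx=3.5,fy=3.5,interpolation=cv2.INTER_CUBIC))
E
```

```text
t: 31.25
eef_pos: [0.5657, 0.1009, 0.3926]
eef_rot: [0.74, 0.672, 0.0, -0.0]
contact_force: [-0.2, 0.3, 0.2]
gripper_width: 1.0
grip_force: 0.0
t: 32.5
eef_pos: [0.5656, 0.0611, 0.5068]
eef_rot: [0.74, 0.673, -0.0, -0.001]
contact_force: [-1.0, 0.6, 0.4]
gripper_width: 0.997
grip_force: 0.0
```

View pics/w6.png

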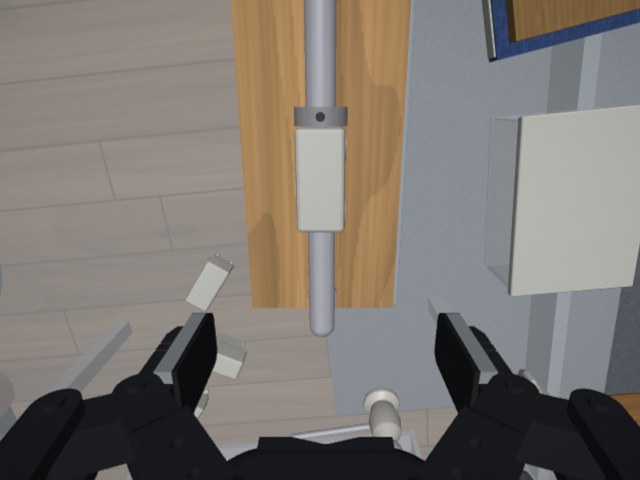

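View pics/s6.png

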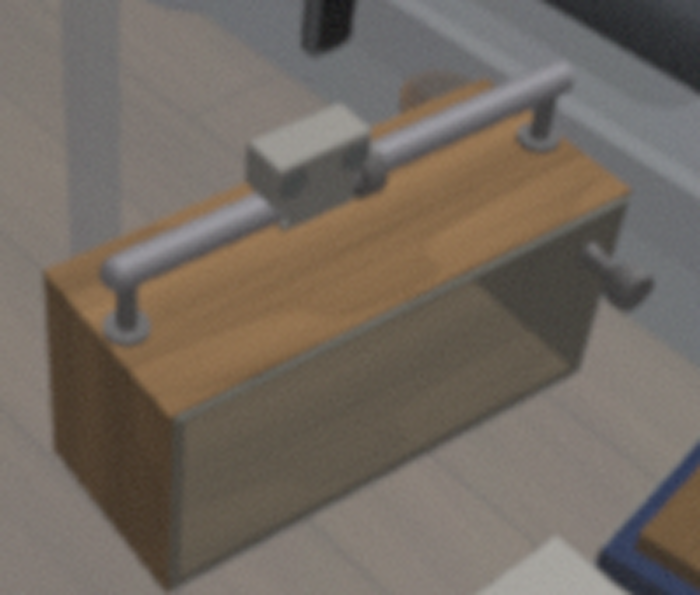

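The wrist view shows the spot against the ring, meeting at about (320,126). The scene crop shows it upright on the rail with both lenses facing the door side, and the door closed.

```bash
python3 -c "
from rig import order
print(order.sign_off())"
```

```text
the job is handed in; nothing more can be done
None
```

I handed the job in at about 33 s of the 61 s allowed: the spotlight is snapped fully home and upright on the rail with its lenses facing the glass door. It was leaned on the stop ring at an estimated 4 N, with no creep at the gripper, and left against it; the last pictures show the door closed and no sign of anything else disturbed.

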